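Lock off the test station and pile the modules under the weight

TASK

The test run is over: first turn the isolator handle on the grey console fully to off (a quarter turn anticlockwise), then swing its lockout hasp fully out over the console's front, and only then touch the black power modules. Pile all the modules squarely on the middle of the wooden board, flat one on top of the other and lined up with the board, and finish by setting the steel hold-down weight upright on the middle of the pile, lined up with it. Leave the other things on the bench where they are.

Things in the scene. Friction and masses are not known exactly. Their poses are not given: they have to be found in the camera images.
- isolator (a joint): the isolator's rotary handle, on the top panel of a grey console (box 190 x 170 x 90 mm high). Angle in rad: 0 = ON, the handle's white pointer away from the front (the console's +x); it grows anticlockwise seen from above to 1.57 = OFF, a stop, pointer to the console's left (+y). Starts between 0 and 0.12. Stiff (0.2 N m) and stays where it is left
- isolator_grip (a point): grip point of the isolator handle, on its upright axis of rotation, 126 mm above the work surface and 12 mm below the handle's top. The handle is a black bar 90 mm long, 16 mm thick, 34 mm tall, centred on this axis, on a 52 mm round boss 14 mm high; x axis = along the bar towards its pointer end (turns with the handle), z up
- hasp (a joint): the lockout hasp's angle in rad: 0 = stowed, the steel tongue lying along the console's front edge; it grows clockwise seen from above to 1.57 (stop) = swung out, the tongue sticking straight out over the console's front (its -x side). Starts between 0 and 0.12. Light friction (0.04 N m), stays where it is left
- hasp_knob (a point): middle of the hasp's upright round finger knob: diameter 16 mm, 28 mm tall, standing on the tongue (80 x 22 x 5 mm) 60 mm from the pivot; this point is 14 mm below the knob's top, 114 mm above the work surface and 24 mm above the panel. The point turns with the hasp
- hasp_pivot (a point): point on the hasp's upright pivot axis, level with hasp_knob
- console: grey console that carries isolator and hasp, fixed, 190 (x) x 170 (y) x 90 mm; origin = centre of its underside; its front is its -x side, roughly facing the robot. The isolator axis is at (+30, 0) mm and the hasp pivot at (-60, +50) mm in its frame
- board: brown wooden stacking board, fixed to the bench, 150 (x) x 100 (y) x 12 mm; origin = centre of its underside
- weight: steel hold-down weight, 0.5 to 0.8 kg, loose: a block 90 (x) x 50 (y) x 18 mm with an upright rib 60 (x) x 14 (y) x 30 mm centred on top to hold it by (48 mm tall in all); origin = centre of its underside
- module1: flat black power module, a plain block 100 (x) x 56 (y) x 18 mm (z) with smooth top and bottom, 0.18 to 0.29 kg, loose; origin = centre of its underside. Three to five of module1..module5 are present (the others are None throughout)
- module2: flat black power module, a plain block 100 (x) x 56 (y) x 18 mm (z) with smooth top and bottom, 0.18 to 0.29 kg, loose; origin = centre of its underside. Three to five of module1..module5 are present (the others are None throughout)
- module3: flat black power module, a plain block 100 (x) x 56 (y) x 18 mm (z) with smooth top and bottom, 0.18 to 0.29 kg, loose; origin = centre of its underside. Three to five of module1..module5 are present (the others are None throughout)
- module4: flat black power module, a plain block 100 (x) x 56 (y) x 18 mm (z) with smooth top and bottom, 0.18 to 0.29 kg, loose; origin = centre of its underside. Three to five of module1..module5 are present (the others are None throughout)
- module5: flat black power module, a plain block 100 (x) x 56 (y) x 18 mm (z) with smooth top and bottom, 0.18 to 0.29 kg, loose; origin = centre of its underside. Three to five of module1..module5 are present (the others are None throughout)
- tape: roll of brown tape, 60 mm across, 20 mm high; loose, not part of the job; origin = centre of its underside
- spool: grey metal wire spool, 56 mm across, 50 mm high; loose, not part of the job; origin = centre of its underside
- meter: grey hand multimeter lying flat, 90 x 160 x 38 mm; loose, not part of the job; origin = centre of its underside
- cup: white cup, 72 mm across, 85 mm high; loose, not part of the job; origin = centre of its underside
- driver: screwdriver lying on the bench, about 200 mm long; loose, not part of the job
- core: dark ring core, 64 mm across, 22 mm high; loose, not part of the job; origin = centre of its underside
Things that resemble listed ones, but are neither listed nor needed, are in the scene too. Leave any green or yellow look-alike of the module4 alone.

How it is judged:
On the way, in this order (a step that is already met when the one before it is completed fails the run):
1. the isolator is turned to off (value of joint isolator above 1.42 rad), for 0.2 s.
2. the lockout hasp is swung out (value of joint isolator above 1.42 rad and value of joint hasp above 1.3 rad), for 0.2 s.
At the end, for the whole second after the job is handed in: Isolator above 1.42 rad, hasp above 1.3; every module flat (0.08 rad) on the board's pile, within 10 mm of the board's centre and 0.14 rad of its long side (either way round); weight upright on top of all, within 15 mm and 0.2 rad; all at rest (all of step 2 and horizontal distance between each of module1, module2, module3, module4, module5 and board below 0.01 m and angle between the x axis of each of module1, module2, module3, module4, module5 and the x axis of board, either way round below 0.14 rad and angle between each of module1, module2, module3, module4, module5, weight's own z axis and vertical below 0.08 rad and linear speed of each of module1, module2, module3, module4, module5, weight below 0.02 m/s and z of weight in the frame of module1 above 0.012 m and z of weight in the frame of module2 above 0.012 m and z of weight in the frame of module3 above 0.012 m and z of weight in the frame of module4 above 0.012 m and z of weight in the frame of module5 above 0.012 m and horizontal distance between weight and board below 0.015 m and angle between the x axis of weight and the x axis of board, either way round below 0.2 rad and not (velocity of joint isolator above 0.1 rad/s) and not (velocity of joint hasp above 0.1 rad/s)); the robot touches nothing.
It fails at once if a module is touched by the gripper before the isolator is off and the hasp is out ((contact force between the fingers and module1 above 1 N or contact force between the fingers and module2 above 1 N or contact force between the fingers and module3 above 1 N or contact force between the fingers and module4 above 1 N or contact force between the fingers and module5 above 1 N) and (value of joint isolator below 1.35 rad or value of joint hasp below 1.2 rad)).
It fails at once if one of the other things on the bench is shifted by more than 60 mm (distance of any of tape, spool, meter, cup, driver, core from where it was at the start of the episode above 0.06 m).
Of module1, module2, module3, module4, module5 only 3 to 5 are there at a start; the rules pass over those that are not, and their reading is None.
At some moment in a run one of weight may be knocked a few centimetres aside while the robot is not near it.
Once in a run the grip may slacken for a moment while it holds something.
It also fails if it takes over 210 s, if anything falls off the work surface, if the arm or the gripper's body presses on something with over 40 N, if the wrist force passes 120 N, or if a joint passes its speed limit or range.

ROBOT

A 6-joint arm with a two-finger parallel gripper is mounted at the origin on the work surface. World frame = base frame: x ahead of the robot, y to its left, z up, the work surface at z = 0. Lengths are in m, angles in rad, forces in N, time in s.
With the tool pointing down it reaches from about 0.35 to 0.725 m from the base axis. Payload 6 kg.
Tool frame: the origin (TCP) lies at the very end of the fingers, on their centre line; the grasp point (between the pads) lies 19 mm behind it (env.tcp_to_grasp is the distance from the TCP to the grasp point, in m); y points along the fingers, z is the direction in which the jaws open and shut, and the axes are right-handed (so a half turn about y gives the same grasp; the last joint's range is limited). The gripper opens to 85 mm and grips with 20 to 120 N. Pads are 22 mm wide; open, the fingers measure 114 mm over their backs; the gripper's body (76 mm by 85 mm) begins 54 mm behind the grasp point. The pads swing forward as they close: fully open they stand 13 mm farther back than shut.
Start: joints at [1.633, 0.04, 0.085, 0, -1.615, -0.334], TCP at [0.161, 0.578, 0.231] pointing down, gripper open.
Joint ranges: [-2.56, 2.56], [-1.29, 2.01], [-1.08, 1.49], [-3.29, 1.98], [-2.81, -0.18], [-2.99, 2.99]. Speed limits (rad/s): [2.57, 2.57, 3.01, 3.14, 3.14, 3.14].

INTERFACE

Orientations are given as a unit quaternion [w, x, y, z].
In Python, from station import env, hand, get_image gives the robot as it stands. Calls block until the motion is done:
- env.reach(position, orientation): joint-space move of the TCP to a pose.
- env.movel(position, ori=None, velocity=0.15): straight line of the TCP; ori=None keeps the orientation; velocity is the mean speed in m/s.
- env.move_joints(angles): joint-space move.
- hand.ungrasp() and hand.grasp(strength=None): open the fingers fully, or close them until they stop; strength is the grip in N (None keeps the last).
- env.sleep(seconds).
- env.solve_ik(position, orientation): joint angles nearest the present ones, or None.
- env.get_obs(): the state.
- get_image(name): name is "side" or "top" or "wrist"; returns a dict with "image" (400x640x3 uint8, red, green, blue), "fov_y" (degrees; the focal length in pixels is half the picture's height over the tangent of half this angle, whatever the lens; pixels are square), "cx", "cy" (the principal point, pixels), "xyz" and "rotation" of the camera in the world; the wrist camera has in their place "T_tool_cam" (4x4, takes a point from camera to tool coordinates, whose origin is the TCP and whose axes are the tool frame's). Camera axes: x right, y down, z forward; pixel columns grow to the right and rows downward; lengths in m; the calibration is good to about 2 mm. A picture is of the moment at which its call begins: read the wrist's pose just before it. There is no depth.
A pose or a line that the arm cannot do raises env.Unreachable and nothing moves.
- env.sign_off(): hands the job in, once; it reports no verdict.
The state is a dict: "t": time; "joint_positions": joint angles; "joint_velocities": joint speeds; "joint_torque": joint torques, N m; "tcp_pos": TCP position; "ee_rot": TCP orientation; "force": force on the tool from outside, world axes, zero at the start; "wrist_torque": the same for the moment, N m; "finger_gap": finger opening in m.
Only numpy, scipy, OpenCV 4.12 (cv2) and the standard library are available. Lean on these libraries where they do the work, as an engineer would, in place of code of your own. Each camera call takes 0.05 s, during which the arm holds its last target.

## Working session

There is one attempt and no reset: what is moved stays moved. The work goes in short steps, each a Python script; the robot and the scene stay as the last script left them, time stands still between calls to the robot, and variables do not carry over. Pictures are saved under pics/ and viewed, and the job is handed in when it is done.

```bash
mkdir -p pics; ls; cat > h.py <<'E'
import numpy as np, cv2
from scipy.spatial.transform import Rotation as R
from station import env, hand, get_image
def cam(name):
    o=env.get_obs(); g=get_image(name)
    g['f']=200/np.tan(np.radians(g['fov_y'])/2)
    if 'T_tool_cam' in g:
        q=o['ee_rot']; Rt=R.from_quat([q[1],q[2],q[3],q[0]]).as_matrix()
        T=np.array(g['T_tool_cam']); g['rotation']=Rt@T[:3,:3]; g['xyz']=Rt@T[:3,3]+np.array(o['tcp_pos'])
    g['rotation']=np.array(g['rotation'])
    if g['rotation'].shape!=(3,3):
        q=g['rotation']; g['rotation']=R.from_quat([q[1],q[2],q[3],q[0]]).as_matrix()
    g['xyz']=np.array(g['xyz'])
    return g
def save(g,fn,crop=None,s=1):
    im=cv2.cvtColor(g['image'],cv2.COLOR_RGB2BGR)
    if crop: x0,y0,x1,y1=crop; im=im[y0:y1,x0:x1]
    if s!=1: im=cv2.resize(im,None,fx=s,fy=s,interpolation=cv2.INTER_CUBIC)
    cv2.imwrite('pics/'+fn,im)
def px(g,u,v,z):
    d=g['rotation']@np.array([(u-g['cx'])/g['f'],(v-g['cy'])/g['f'],1.])
    return g['xyz']+d*(z-g['xyz'][2])/d[2]
def proj(g,p):
    c=g['rotation'].T@(np.array(p)-g['xyz']); return g['f']*c[0]/c[2]+g['cx'],g['f']*c[1]/c[2]+g['cy']
E
python3 - <<'E'
from h import *
for n in ['side','top','wrist']:
    g=cam(n); save(g,n+'0.png'); print(n,g['xyz'],g['rotation'],g['f'],g['cx'],g['cy'], {k for k in g})
print(env.get_obs(), env.tcp_to_grasp)
E
```

```text
pics
side [ 0.14481335 -0.73316265  0.86225393] [[ 0.85742733 -0.34667193  0.38031165]
 [-0.51458306 -0.58443098  0.62741111]
 [ 0.00476009 -0.73366137 -0.6794986 ]] 375.4963687164382 317.74427813696013 201.55619475810695 {'cy', 'xyz', 'rotation', 'f', 'cx', 'image', 'fov_y'}
top [ 0.44070236 -0.07490304  1.30231091] [[-0.02392659 -0.99453422  0.10163264]
 [-0.99917822  0.02711689  0.03012566]
 [-0.03271696 -0.10082832 -0.99436575]] 377.6335514303017 317.5755247817542 200.79442788997372 {'cy', 'xyz', 'rotation', 'f', 'cx', 'image', 'fov_y'}
wrist [0.22438173 0.56089194 0.373776  ] [[-0.26910874 -0.93024301 -0.24945625]
 [-0.9631084   0.26036577  0.06805784]
 [ 0.00163954  0.25856837 -0.96599157]] 316.2474106426002 318.55573821578344 195.51192026269933 {'cy', 'f', 'rotation', 'xyz', 'cx', 'image', 'fov_y', 'T_tool_cam'}
{'t': 0.15, 'joint_positions': array([ 1.63266862e+00,  4.06601231e-02,  8.40810743e-02, -3.18827839e-04,
       -1.61548333e+00, -3.33744667e-01]), 'joint_velocities': array([-0.00105881, -0.00048507,  0.00284179,  0.00251366, -0.00095365,
        0.00134804]), 'joint_torque': array([-3.10091717e-03, -3.68615735e+01,  3.47692466e+01,  6.93627700e+00,
       -4.31352993e-03,  7.94792840e-06]), 'tcp_pos': array([0.16097312, 0.57775839, 0.23054197]), 'ee_rot': array([ 0.09584315, -0.09579825, -0.70012315,  0.70104519]), 'force': array([ 0.51181076,  0.09724981, -0.2547273 ]), 'wrist_torque': array([-0.03490558, -0.02243088,  0.00210659]), 'finger_gap': 0.08524535729352924} 0.0187
```

View pics/top0.png

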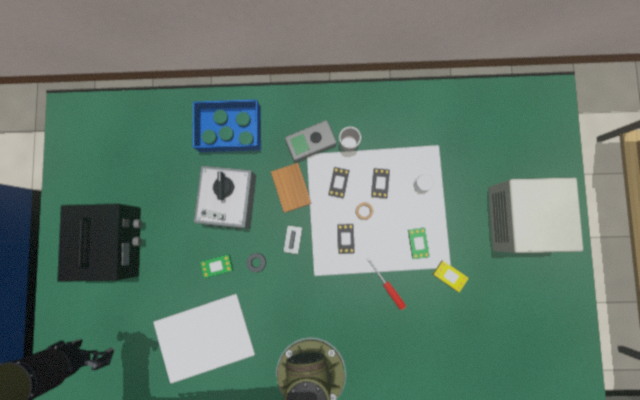

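View pics/side0.png

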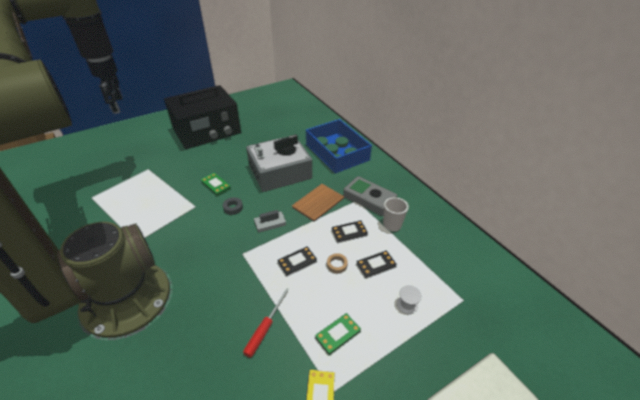

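View pics/wrist0.png

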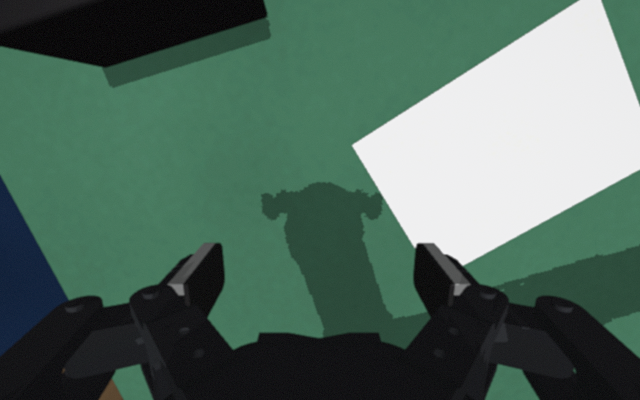

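```bash
python3 - <<'E'
from h import *
g=cam('top'); save(g,'t1.png',(180,90,340,210),5); save(g,'t2.png',(260,130,460,280),4); save(g,'t3.png',(190,160,310,250),6)
print([px(g,*p) for p in [(225,185,.09),(290,188,.012),(339,182,.018),(381,183,.018),(345,239,.018),(292,239,.03)]])
g=cam('side'); save(g,'s1.png',(230,120,430,270),4)
E
```

```text
[array([0.6247401 , 0.26323633, 0.09      ]), array([0.61961864, 0.05845202, 0.012     ]), array([ 0.63476335, -0.1110673 ,  0.018     ]), array([ 0.62716823, -0.25425639,  0.018     ]), array([ 0.43978021, -0.12552989,  0.018     ]), array([0.4440471, 0.0527141, 0.03     ])]
```

View pics/t3.png

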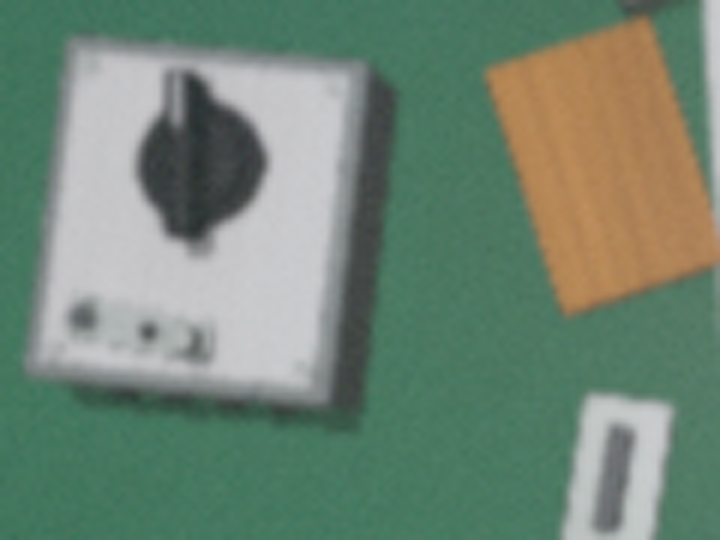

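View pics/t2.png

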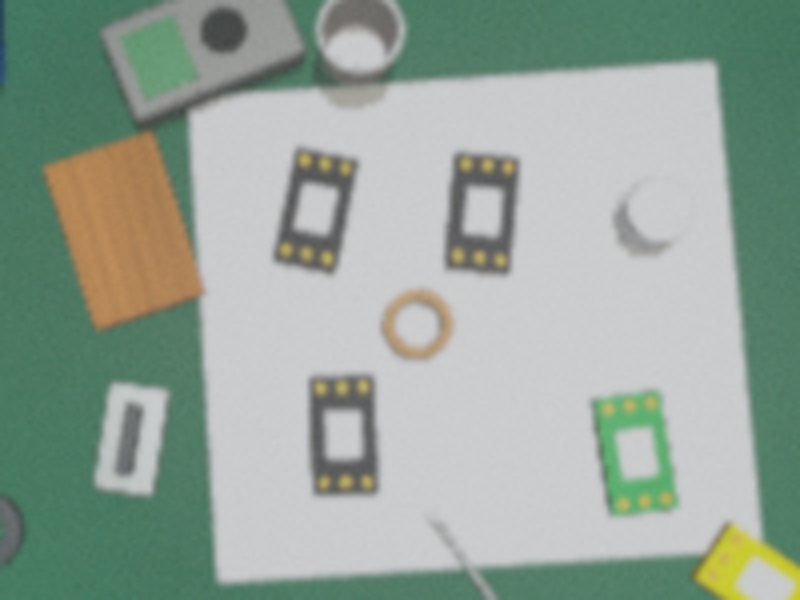

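View pics/s1.png

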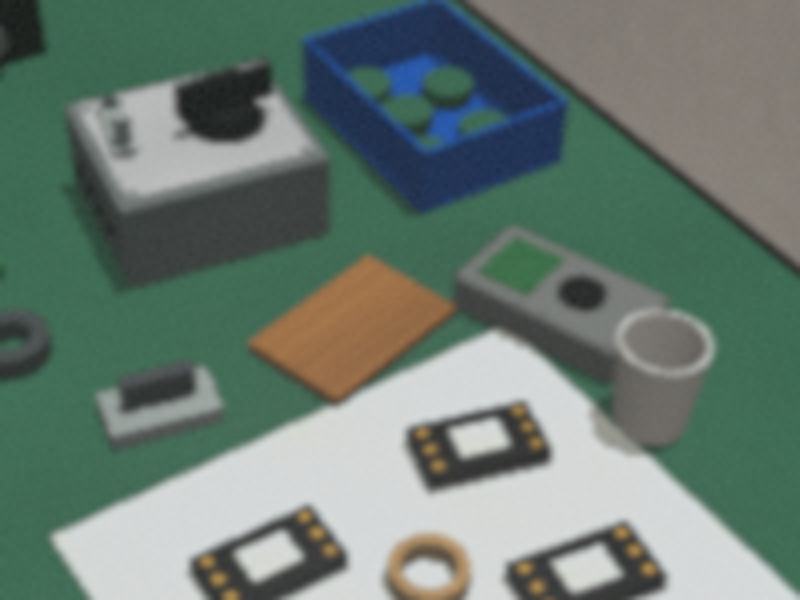

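```bash
cat >> h.py <<'E'
def quat(a):
    c,s=np.cos(a),np.sin(a)
    M=np.column_stack([[s,-c,0],[0,0,-1],[c,s,0]])
    q=R.from_matrix(M).as_quat(); return [q[3],q[0],q[1],q[2]]
def ik(p,a):
    return env.solve_ik(list(p),quat(a))
def st():
    o=env.get_obs(); print('t%.1f'%o['t'],'tcp',np.round(o['tcp_pos'],4),'F',np.round(o['force'],1),'T',np.round(o['wrist_torque'],2),'gap %.4f'%o['finger_gap'],'q6 %.2f'%o['joint_positions'][5])
E
python3 - <<'E'
from h import *
g=cam('top')
P=[px(g,190+u/6,160+v/6,.09) for u,v in [(70,40),(368,65),(328,405),(28,375)]]
print(np.round(P,4)); print(np.mean(P,0))
o=env.get_obs();q=o['ee_rot']; print(R.from_quat([q[1],q[2],q[3],q[0]]).as_matrix())
w=get_image('wrist'); print(np.round(w['T_tool_cam'],3))
c=np.mean(P,0)
for a in np.arange(-np.pi,np.pi,np.pi/6):
    for dx in [0]:
        j=ik([c[0]-.0,c[1],.30],a); print(round(a,2), None if j is None else np.round(j,2))
E
```

```text
[[0.6879 0.3407 0.09  ]
 [0.6691 0.1764 0.09  ]
 [0.4845 0.1991 0.09  ]
 [0.5047 0.3623 0.09  ]]
[0.5865431  0.26964425 0.09      ]
[[-9.63298642e-01 -6.37411969e-05 -2.68431969e-01]
 [ 2.68431943e-01 -7.27996123e-04 -9.63298376e-01]
 [-1.34015641e-04 -9.99999733e-01  7.18387850e-04]]
[[ 0.001  0.966  0.259 -0.066]
 [-0.    -0.259  0.966 -0.143]
 [ 1.    -0.001 -0.    -0.001]
 [ 0.     0.     0.     1.   ]]
-3.14 [ 0.74  0.18  0.36  0.   -1.75 -0.74]
-2.62 [ 0.74  0.18  0.36  0.   -1.75 -0.22]
-2.09 [ 0.74  0.18  0.36  0.   -1.75  0.31]
-1.57 [ 0.74  0.18  0.36  0.   -1.75  0.83]
-1.05 [ 0.74  0.18  0.36  0.   -1.75  1.35]
-0.52 [ 0.74  0.18  0.36  0.   -1.75  1.88]
-0.0 [ 0.74  0.18  0.36  0.   -1.75  2.4 ]
0.52 [ 0.74  0.18  0.36  0.   -1.75  2.92]
1.05 [ 0.74  0.18  0.36  0.   -1.75 -2.83]
1.57 [ 0.74  0.18  0.36  0.   -1.75 -2.31]
2.09 [ 0.74  0.18  0.36  0.   -1.75 -1.79]
2.62 [ 0.74  0.18  0.36  0.   -1.75 -1.26]
```

```bash
python3 - <<'E'
from h import *
o=env.get_obs()
p=o['tcp_pos'].copy(); p[2]=.36; env.movel(list(p))
env.reach([.575,.265,.34],quat(-1.69)); st()
g=cam('wrist'); save(g,'w1.png')
g=cam('side'); save(g,'s2.png')
g=cam('top'); save(g,'t4.png')
E
```

```text
t3.2 tcp [0.5746 0.2658 0.34  ] F [ 0.9 -0.3  0.6] T [ 0.02  0.01 -0.02] gap 0.0854 q6 0.70
```

View pics/w1.png

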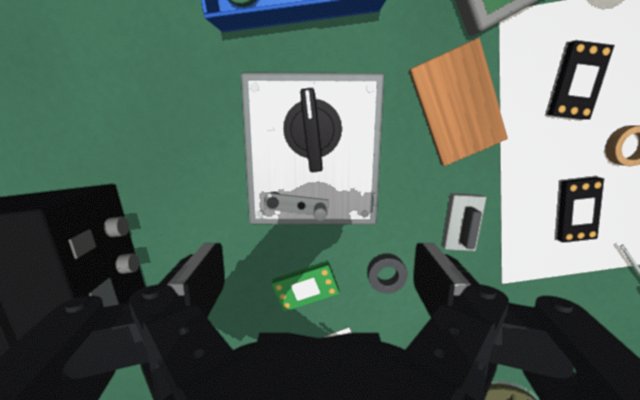

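View pics/t4.png

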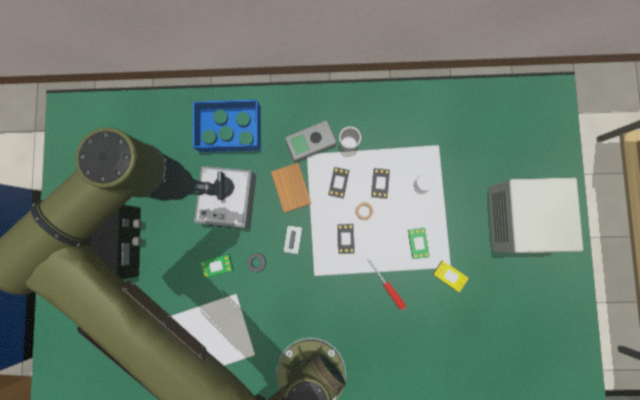

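```bash
python3 - <<'E'
from h import *
g=cam('wrist'); save(g,'w2.png',(235,65,395,235),3.5); save(g,'w3.png',(250,180,390,230),5.5);
E
```

```text
(no output)
```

View pics/w2.png

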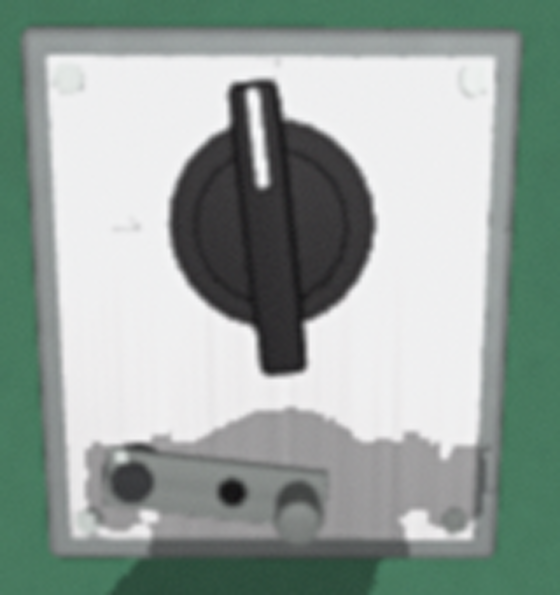

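View pics/w3.png

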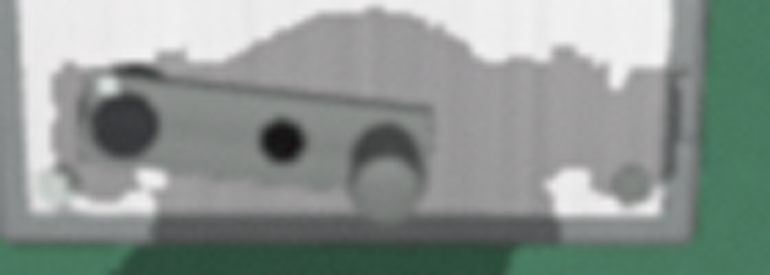

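```bash
python3 - <<'E'
from h import *
g=cam('wrist')
a=lambda u,v,z: px(g,235+u/3.5,65+v/3.5,z)
b=lambda u,v,z: px(g,250+u/5.5,180+v/5.5,z)
P=np.array([a(22,30,.09),a(520,33,.09),a(497,553,.09),a(52,553,.09)])
print(np.round(P,4)); c=P.mean(0)
print('sides',[np.linalg.norm(P[i]-P[(i+1)%4]) for i in range(4)])
d=(P[0]+P[1]-P[2]-P[3])[:2]; yaw=np.arctan2(d[1],d[0]); d2=(P[0]+P[3]-P[1]-P[2])[:2]; yaw2=np.arctan2(d2[1],d2[0])-np.pi/2
print('c',c,yaw,yaw2)
y=(yaw+yaw2)/2; M=np.array([[np.cos(y),-np.sin(y)],[np.sin(y),np.cos(y)]])
print('iso pred',c[:2]+M@[.03,0],'pivot pred',c[:2]+M@[-.06,.05])
print('bar',(a(254,82,.138)+a(284,372,.138))/2,'len',a(254,82,.138)-a(284,372,.138),'boss',a(272,222,.104))
e=a(254,82,.138)-a(284,372,.138);print('bar ang',np.arctan2(e[1],e[0]))
print('knob',b(387,188,.128),'pivot',b(124,125,.097))
E
```

```text
[[0.6924 0.3431 0.09  ]
 [0.6717 0.1783 0.09  ]
 [0.489  0.1989 0.09  ]
 [0.5088 0.3654 0.09  ]]
sides [np.float64(0.16615801928731475), np.float64(0.18395635796185827), np.float64(0.1676577489754767), np.float64(0.1848988659519079)]
c [0.59046891 0.27144696 0.09      ] -0.11671281019182436 -0.12150707589608967
iso pred [0.62025636 0.2678821 ] pivot pred [0.53683545 0.32822241]
bar [0.61980208 0.26803093 0.138     ] len [ 0.08756532 -0.00166661  0.        ] boss [0.62093023 0.26773243 0.104     ]
bar ang -0.01903048777654528
knob [0.52250547 0.27040204 0.128     ] pivot [0.53469805 0.33008132 0.097     ]
```

```bash
python3 - <<'E'
from h import *
c=[.6200,.268]
a0=-1.59
env.reach(c+[.2],quat(a0)); st()
env.movel(c+[.111],velocity=.1); st()
hand.grasp(60); st()
for a in np.linspace(a0,-.12+.03,7)[1:]:
    env.movel(c+[.111],quat(a)); st()
g=cam('wrist'); save(g,'w4.png')
E
```

```text
t4.1 tcp [0.6205 0.268  0.202 ] F [-0.4 -0.6  1.4] T [ 0.06  0.01 -0.01] gap 0.0853 q6 0.85
t5.2 tcp [0.6205 0.2682 0.1121] F [-0.5  0.2 -0.2] T [ 0.    0.03 -0.02] gap 0.0851 q6 0.85
t5.8 tcp [0.62   0.2684 0.1113] F [-1.4  0.8  1.1] T [0.52 0.17 0.11] gap 0.0151 q6 0.85
t6.2 tcp [0.62   0.2685 0.1113] F [-1.7  2.2  1.7] T [0.94 0.26 0.17] gap 0.0151 q6 1.10
t6.6 tcp [0.62   0.2686 0.1113] F [-1.   4.6  2.3] T [1.38 0.43 0.18] gap 0.0151 q6 1.34
t7.0 tcp [0.6199 0.2687 0.1113] F [-1.   4.9  2.3] T [1.57 0.5  0.13] gap 0.0155 q6 1.60
t7.4 tcp [0.6199 0.2687 0.1113] F [-2.4  5.7  3.5] T [1.66 0.7  0.22] gap 0.0151 q6 1.85
t7.8 tcp [0.6198 0.2688 0.1113] F [-2.1  4.7  2.1] T [1.65 0.84 0.19] gap 0.0149 q6 2.10
t8.2 tcp [0.6196 0.2685 0.1113] F [-4.2  4.9  4. ] T [ 1.52  1.2  -0.67] gap 0.0151 q6 2.34
```

View pics/w4.png

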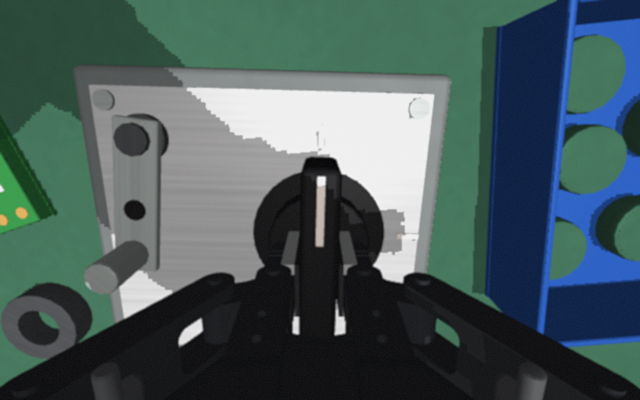

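```bash
python3 - <<'E'
from h import *
c=[.6200,.268]
env.sleep(.3); hand.ungrasp(); env.movel(c+[.25],velocity=.2)
env.reach([.575,.265,.30],quat(-1.69)); env.sleep(.3); st()
g=cam('wrist'); save(g,'w5.png',(220,40,400,240),3)
E
```

```text
t11.8 tcp [0.575  0.265  0.2999] F [-0.5  0.2 -0.4] T [ 0.01 -0.    0.  ] gap 0.0857 q6 0.70
```

View pics/w5.png

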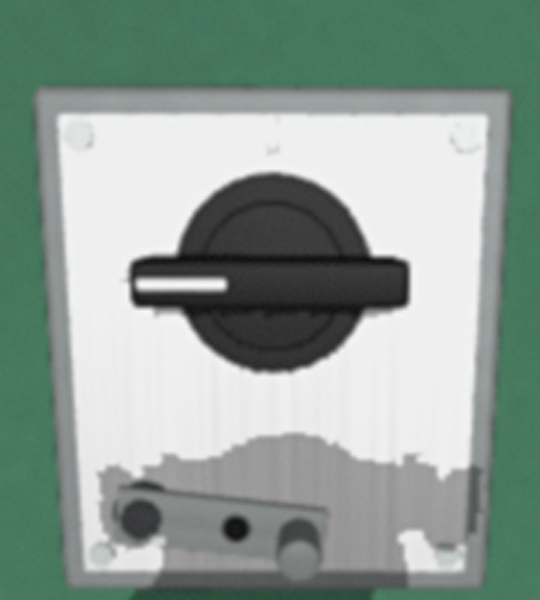

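```bash
python3 - <<'E'
from h import *
g=cam('wrist'); a=lambda u,v,z: px(g,220+u/3,40+v/3,z)
k=a(298,561,.128); pv=a(141,520,.098); e=a(130,284,.138)-a(408,282,.138)
print('knob',k,'pivot',pv,'bar',np.arctan2(e[1],e[0]))
piv=np.array([.5358,.329]); k=(k[:2]+np.array([.5225,.2704]))/2
d=k-piv; r=np.hypot(*d); ph0=np.arctan2(d[1],d[0]); print(r,ph0)
phE=-1.69-1.57-.03
off=np.pi/2
env.reach(list(k)+[.17],quat(ph0+off)); 
env.movel(list(k)+[.106],velocity=.08); st()
hand.grasp(20); st()
for ph in np.linspace(ph0,phE,11)[1:]:
    p=piv+r*np.array([np.cos(ph),np.sin(ph)])
    env.movel(list(p)+[.106],quat(ph+off),velocity=.08); st()
g=cam('wrist'); save(g,'w6.png')
E
```

```text
knob [0.52206068 0.27108935 0.128     ] pivot [0.5345475  0.33000981 0.098     ] bar 1.4581291720129264
0.05980354427875579 -1.7988354515240597
t14.2 tcp [0.5226 0.2709 0.1067] F [-1.2  0.3 -0.1] T [-0.02 -0.02 -0.01] gap 0.0855 q6 2.09
t14.8 tcp [0.5223 0.2707 0.1061] F [-0.   0.4  0.3] T [-0.07  0.15  0.05] gap 0.0151 q6 2.09
t15.1 tcp [0.5138 0.2735 0.1062] F [-0.4  0.2  1.8] T [ 0.01  0.21 -0.04] gap 0.0150 q6 1.93
t15.4 tcp [0.506  0.2773 0.1061] F [-0.3  0.9  1.1] T [ 0.15  0.18 -0.04] gap 0.0149 q6 1.77
t15.7 tcp [0.4987 0.2824 0.1061] F [-1.3  1.6  1.5] T [ 0.19  0.17 -0.02] gap 0.0153 q6 1.61
t16.0 tcp [0.4922 0.2884 0.1061] F [-0.2  1.3  1.9] T [0.42 0.09 0.02] gap 0.0153 q6 1.44
t16.3 tcp [0.4867 0.2953 0.1061] F [1.3 0.5 0.7] T [ 0.48 -0.16  0.02] gap 0.0152 q6 1.28
t16.6 tcp [0.4823 0.303  0.1061] F [1.5 1.6 0.7] T [ 0.49 -0.37  0.05] gap 0.0151 q6 1.11
t16.9 tcp [0.479  0.3113 0.1061] F [2.  1.2 1. ] T [ 0.65 -0.64  0.04] gap 0.0153 q6 0.95
t17.2 tcp [0.477  0.3198 0.1061] F [2.3 1.7 0.9] T [ 0.64 -0.93  0.07] gap 0.0151 q6 0.79
t17.5 tcp [0.4763 0.3287 0.1061] F [3.7 1.7 0.8] T [ 0.56 -1.11  0.08] gap 0.0148 q6 0.63
t17.8 tcp [0.4769 0.3363 0.1061] F [ 2.2 -5.   2.2] T [-1.43 -1.02  0.02] gap 0.0149 q6 0.47
```

View pics/w6.png

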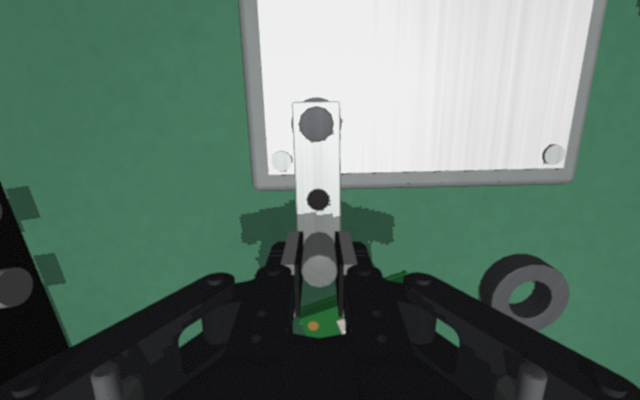

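```bash
python3 - <<'E'
from h import *
o=env.get_obs(); p=o['tcp_pos'].copy()
env.sleep(.2); hand.ungrasp(); env.movel([p[0],p[1],.25],velocity=.2)
env.reach([.58,.03,.32],quat(-1.6)); env.sleep(.2); st()
g=cam('wrist'); save(g,'w7.png')
np.save('g7.npy',g,allow_pickle=True)
env.reach([.55,-.16,.32],quat(-1.6)); env.sleep(.2); st()
g=cam('wrist'); save(g,'w8.png')
np.save('g8.npy',g,allow_pickle=True)
E
```

```text
t21.0 tcp [0.5799 0.031  0.3196] F [-0.4 -0.1 -0.6] T [-0.01  0.04 -0.  ] gap 0.0853 q6 1.14
t22.1 tcp [ 0.5503 -0.159   0.3199] F [0.7 0.3 0.3] T [-0.03 -0.01  0.01] gap 0.0856 q6 1.47
```

View pics/w7.png

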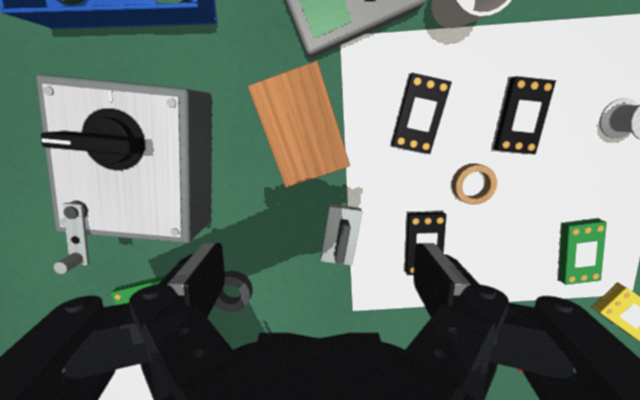

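View pics/w8.png

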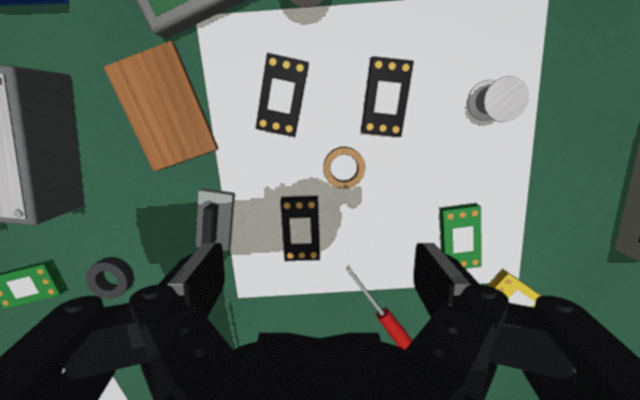

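```bash
python3 - <<'E'
from h import *
g=np.load('g8.npy',allow_pickle=True).item()
save(g,'c1.png',(240,40,420,145),4.4); save(g,'c2.png',(95,30,335,270),2.5)
E
```

```text
(no output)
```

View pics/c1.png

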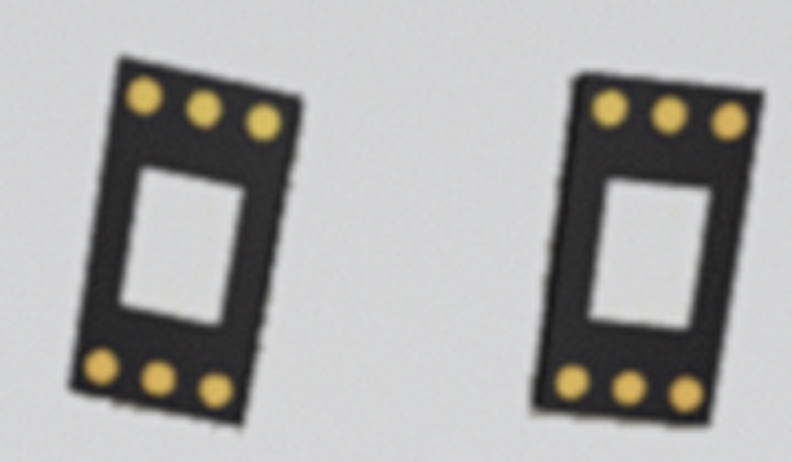

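View pics/c2.png

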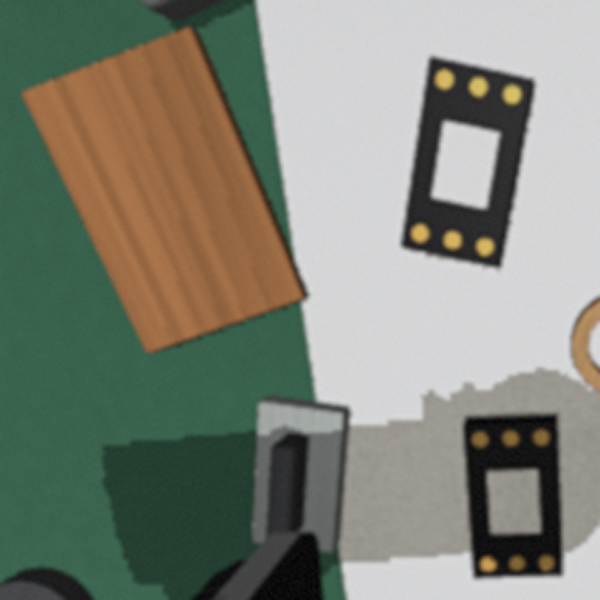

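```bash
cat >> h.py <<'E'
def rect(P):
    # P: TL,TR,BR,BL xy ; long axis = TL->BL
    P=np.array(P)[:,:2]; c=P.mean(0); d=(P[0]+P[1]-P[2]-P[3])/2; e=(P[0]+P[3]-P[1]-P[2])/2
    return c,np.arctan2(d[1],d[0]),np.hypot(*d),np.arctan2(e[1],e[0])-np.pi/2,np.hypot(*e)
E
python3 - <<'E'
from h import *
g=np.load('g8.npy',allow_pickle=True).item(); g7=np.load('g7.npy',allow_pickle=True).item()
a=lambda u,v,z: px(g,240+u/4.4,40+v/4.4,z)
b=lambda u,v,z: px(g,95+u/2.5,30+v/2.5,z)
A=[(144,97),(263,122),(215,391),(101,367)];B=[(610,108),(729,122),(686,394),(572,382)];C=[(480,439),(541,437),(546,563),(487,564)];D=[(22,93),(192,28),(306,297),(150,352)]
print('A',rect([a(*p,.018) for p in A]));print('B',rect([a(*p,.018) for p in B]));print('C',rect([b(*p,.018) for p in C]));print('D',rect([b(*p,.012) for p in D]))
save(g7,'c3.png',(230,50,570,290),2.3)
E
```

```text
A (array([ 0.63631005, -0.11035039]), np.float64(-0.2329596799009367), np.float64(0.08027067432790407), np.float64(-0.2277027526953801), np.float64(0.03607517204120224))
B (array([ 0.63011952, -0.25350666]), np.float64(-0.12673468774791247), np.float64(0.08020851893304261), np.float64(-0.13368331852963578), np.float64(0.03603948450962196))
C (array([ 0.44258526, -0.12814554]), np.float64(0.0016891661991303018), np.float64(0.08050474665142213), np.float64(-0.0019637993461096848), np.float64(0.0360769846292696))
D (array([0.62404021, 0.05411581]), np.float64(0.3066810980996001), np.float64(0.14822093323016505), np.float64(0.29812955206496716), np.float64(0.09888996947082969))
```

View pics/c3.png

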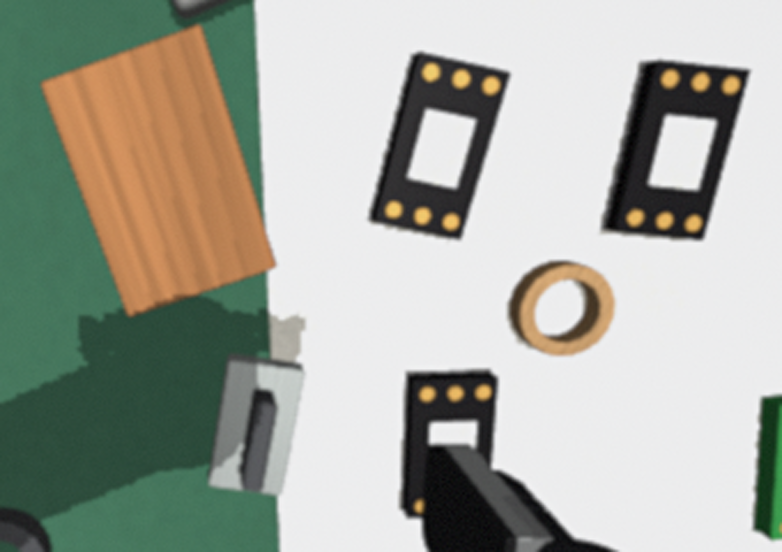

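```bash
python3 - <<'E'
from h import *
g=np.load('g7.npy',allow_pickle=True).item()
b=lambda u,v,z: px(g,230+u/2.3,50+v/2.3,z)
print('D',rect([b(*p,.012) for p in [(42,83),(203,25),(275,266),(130,317)]]))
print('A',rect([b(*p,.018) for p in [(431,72),(491,85),(452,222),(394,210)]]))
print('B',rect([b(*p,.018) for p in [(670,79),(731,85),(694,223),(635,217)]]))
for n,p,y in [('A',(.636,-.110),-.23),('B',(.630,-.2535),-.13),('C',(.4425,-.128),0),('D',(.624,.054),.303)]:
  for s in (-1,1):
    for z in (.15,-.003):
      j=ik(list(p)+[z],y+s*np.pi/2); print(n,s,z,None if j is None else np.round(j,2))
E
```

```text
D (array([0.62388925, 0.05471662]), np.float64(0.29070457045455106), np.float64(0.14828986885457807), np.float64(0.3050971860882725), np.float64(0.09854253600137347))
A (array([ 0.63633264, -0.11118353]), np.float64(-0.22618099501475752), np.float64(0.08051104628443252), np.float64(-0.22725382633937397), np.float64(0.036289968079985246))
B (array([ 0.6301228, -0.2540221]), np.float64(-0.12639889510869498), np.float64(0.07982221069876255), np.float64(-0.12358023716257294), np.float64(0.03636280141834745))
A -1 0.15 [ 0.14  0.17  0.07  0.   -1.48  1.2 ]
A -1 -0.003 [ 0.14  0.25 -0.11  0.   -1.2   1.2 ]
A 1 0.15 [ 0.14  0.17  0.07  0.   -1.48 -1.94]
A 1 -0.003 [ 0.14  0.25 -0.11  0.   -1.2  -1.94]
B -1 0.15 [-0.09  0.25  0.17  0.   -1.49  1.53]
B -1 -0.003 [-0.09  0.34 -0.01  0.   -1.22  1.53]
B 1 0.15 [-0.09  0.25  0.17  0.   -1.49 -1.61]
B 1 -0.003 [-0.09  0.34 -0.01  0.   -1.22 -1.61]
C -1 0.15 [ 0.16 -0.34 -0.4   0.   -1.51  1.41]
C -1 -0.003 [ 0.16 -0.25 -0.61  0.   -1.2   1.41]
C 1 0.15 [ 0.16 -0.34 -0.4   0.   -1.51 -1.73]
C 1 -0.003 [ 0.16 -0.25 -0.61  0.   -1.2  -1.73]
D -1 0.15 [ 0.41  0.12  0.02  0.   -1.47  1.47]
D -1 -0.003 [ 0.41  0.21 -0.17  0.   -1.2   1.47]
D 1 0.15 [ 0.41  0.12  0.02  0.   -1.47 -1.67]
D 1 -0.003 [ 0.41  0.21 -0.17  0.   -1.2  -1.67]
```

```bash
cat >> h.py <<'E'
B0=np.array([.6240,.0544]); BY=.301
def pick(p,yaw,zt=-.002,grip=60,zup=.16):
    a=yaw-np.pi/2
    env.reach(list(p)+[.10],quat(a))
    for z in (.03,.008,.003,zt):
        env.movel(list(p)+[z],velocity=.08 if z<.03 else .15)
        f=env.get_obs()['force'][2]
        if abs(f)>6: print('contact',z,f); break
    st(); hand.grasp(grip); st()
    env.movel(list(p)+[zup],velocity=.15); st()
E
python3 - <<'E'
from h import *
pick([.6363,-.1107],-.229)
g=cam('wrist'); save(g,'p1.png'); g=cam('side'); save(g,'p1s.png',(260,150,460,300),3)
E
```

```text
t24.6 tcp [ 0.636  -0.1107 -0.0025] F [ 0.2 -0.6  0.3] T [ 0.06 -0.01  0.01] gap 0.0852 q6 1.20
t25.0 tcp [ 0.6367 -0.1106 -0.0015] F [0.4 1.1 2.5] T [ 0.24  0.07 -0.03] gap 0.0546 q6 1.20
t26.3 tcp [ 0.6357 -0.1106  0.1584] F [-0.1 -0.4 -3.5] T [-0.03  0.   -0.  ] gap 0.0548 q6 1.20
```

View pics/p1.png

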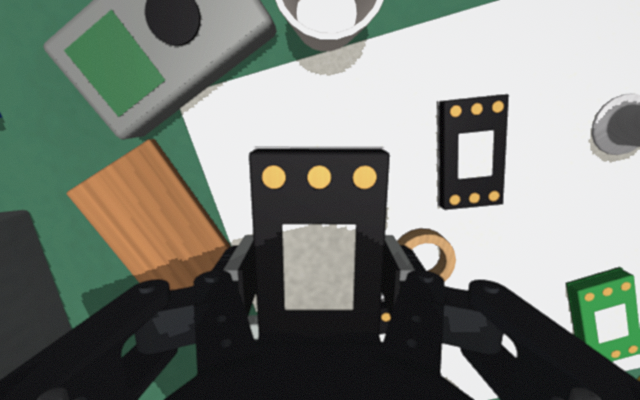

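View pics/p1s.png

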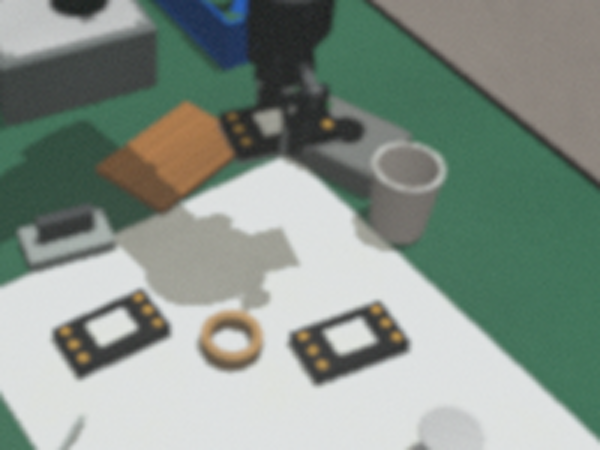

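```bash
cat >> h.py <<'E'
def held(g,o,L,Rr,h=.0195,half=.04):
    # offset of module centre from TCP expressed in (long axis fwd, lateral) + yaw err
    t=np.array(o['tcp_pos']); P=[px(g,*q,t[2]+h)[:2] for q in (L,Rr)]
    q=o['ee_rot']; M=R.from_quat([q[1],q[2],q[3],q[0]]).as_matrix()
    fw=-M[:2,0]; lat=M[:2,2]
    d=P[1]-P[0]; m=(P[0]+P[1])/2-t[:2]
    return 'fwd %.4f lat %.4f yaw %.3f w %.4f'%(m@fw-half, m@lat, np.arctan2(d@fw,d@lat), np.hypot(*d))
def place(z,off=(0,0),zup=.2,da=0):
    # off: (fwd,lat) of held thing relative to TCP
    a=BY-np.pi/2+da; fw=-np.array([np.sin(a),-np.cos(a)]); lat=np.array([np.cos(a),np.sin(a)])
    p=list(B0-fw*off[0]-lat*off[1])
    env.reach(p+[max(z+.06,.12)],quat(a)); env.movel(p+[z+.01],velocity=.12); 
    zz=z+.01
    while zz>z-.003:
        zz-=.001; env.movel(p+[zz],velocity=.02)
        o=env.get_obs()
        if abs(o['force'][2]-f0())>4: break
    st(); env.sleep(.2); hand.ungrasp(); env.movel(p+[zup],velocity=.15); st()
_f=[0]
def f0(): return _f[0]
E
python3 - <<'E'
from h import *
o=env.get_obs(); g=cam('wrist')
print(held(g,o,(273,177),(364,177)))
E
```

```text
fwd 0.0002 lat -0.0006 yaw -0.001 w 0.0363
```

```bash
python3 - <<'E'
import h; from h import *
env.sleep(.3); h._f[0]=env.get_obs()['force'][2]; print(h._f)
place(.0105)
g=cam('wrist'); save(g,'p2.png')
E
```

```text
[np.float64(-2.261341225573769)]
t31.1 tcp [0.6242 0.0544 0.0106] F [-3.6  0.7  4.6] T [0.16 1.26 0.06] gap 0.0546 q6 1.47
t33.2 tcp [0.6236 0.0544 0.1986] F [ 0.1  0.7 -0.3] T [-0.    0.    0.05] gap 0.0856 q6 1.47
```

View pics/p2.png

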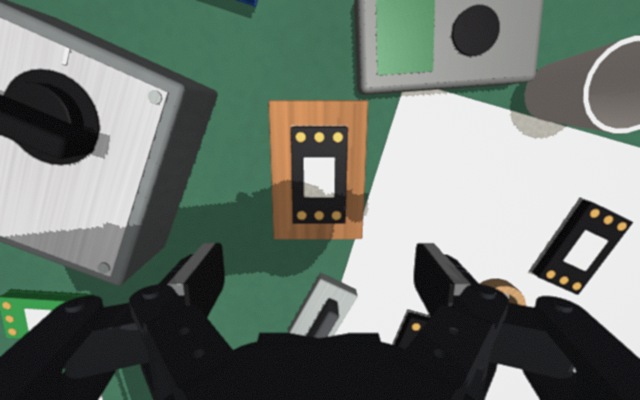

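```bash
python3 - <<'E'
from h import *
g=cam('wrist'); save(g,'p3.png',(255,85,385,255),3.5)
E
```

```text
(no output)
```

View pics/p3.png

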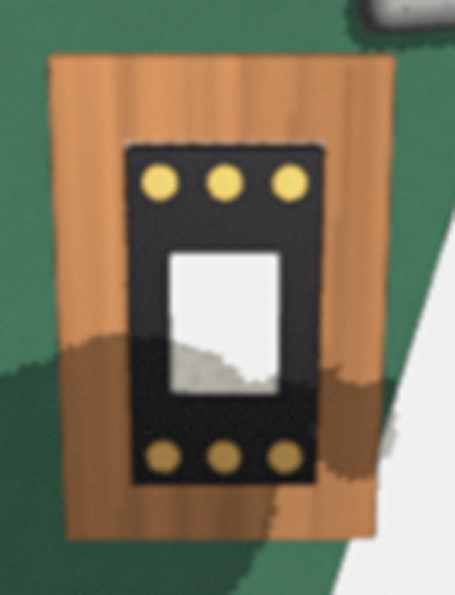

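```bash
python3 - <<'E'
from h import *
g=cam('wrist')
b=lambda u,v,z: px(g,255+u/3.5,85+v/3.5,z)
print(rect([b(*p,.012) for p in [(49,55),(396,55),(376,539),(66,541)]]))
print(rect([b(*p,.030) for p in [(160,183),(290,183),(285,457),(163,458)]]))
pick([.6301,-.2538],-.127)
env.sleep(.2);g=cam('wrist'); save(g,'p4.png')
E
```

```text
(array([0.62418132, 0.05515591]), np.float64(0.29709209186183927), np.float64(0.14913863092735208), np.float64(0.30386398407670767), np.float64(0.09932504906285423))
(array([0.62412949, 0.05428636]), np.float64(0.297272561987523), np.float64(0.0804974357758455), np.float64(0.30471210001380133), np.float64(0.03621474676507586))
t36.1 tcp [ 0.6298 -0.2537 -0.0025] F [0.5 0.6 0.5] T [ 0.03  0.05 -0.01] gap 0.0854 q6 1.53
t36.5 tcp [ 0.6305 -0.2539 -0.0013] F [-0.5 -0.2  2.5] T [ 0.28  0.02 -0.06] gap 0.0544 q6 1.53
t37.7 tcp [ 0.6296 -0.2536  0.1583] F [-0.6 -1.5 -3.6] T [-0.03 -0.05 -0.03] gap 0.0548 q6 1.53
```

View pics/p4.png

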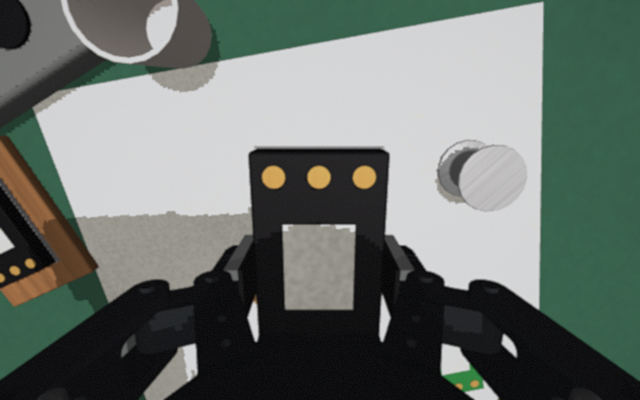

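Module A sits within 1 mm of the board centre. B is held at the same pixels (273,177)/(364,177), so it is centred too. I'll stack it next.

```bash
python3 - <<'E'
import h; from h import *
h._f[0]=env.get_obs()['force'][2]
place(.0285)
g=cam('wrist'); save(g,'p5.png')
env.reach([.50,-.09,.30],quat(-1.6)); env.sleep(.2)
g=cam('wrist'); save(g,'p6.png'); save(g,'p6c.png',(120,60,400,260),2.8); np.save('g9.npy',g,allow_pickle=True); st()
E
```

```text
t42.7 tcp [0.6243 0.0544 0.0286] F [-4.   0.1  5.8] T [0.18 1.29 0.04] gap 0.0546 q6 1.47
t44.7 tcp [0.6236 0.0544 0.1986] F [0.1 0.1 0.2] T [ 0.    0.02 -0.03] gap 0.0856 q6 1.47
t45.8 tcp [ 0.5004 -0.0893  0.2987] F [ 0.5  0.1 -0.3] T [ 0.02  0.02 -0.02] gap 0.0852 q6 1.32
```

View pics/p5.png

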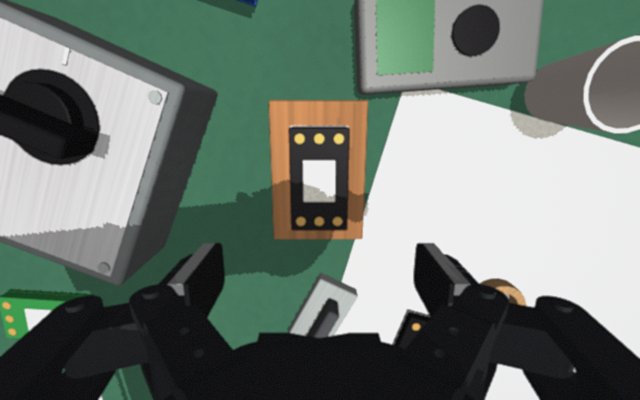

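View pics/p6.png

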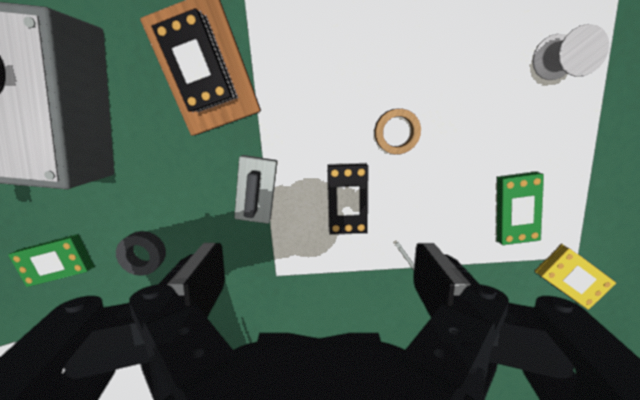

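```bash
python3 - <<'E'
from h import *
g=np.load('g9.npy',allow_pickle=True).item()
print(rect([px(g,*p,.018) for p in [(335,173),(361.5,172),(362.5,230),(337,230)]]), px(g,395,241,.005), px(g,418,268,.005))
g8=np.load('g8.npy',allow_pickle=True).item(); print('tip g8',px(g8,348,266,.005))
E
```

```text
(array([ 0.44138875, -0.129616  ]), np.float64(0.021952238570982222), np.float64(0.08365605283504783), np.float64(-0.00939238771933959), np.float64(0.036260074197566924)) [ 0.37503756 -0.19905526  0.005     ] [ 0.3295759  -0.23567649  0.005     ]
tip g8 [ 0.37556905 -0.20050284  0.005     ]
```

```bash
python3 - <<'E'
import h; from h import *
pick([.4425,-.1285],0.0)
env.sleep(.2);g=cam('wrist'); save(g,'p7.png')
E
```

```text
t48.2 tcp [ 0.4422 -0.1285 -0.0024] F [-0.  -1.3  0.9] T [-0.03 -0.03 -0.03] gap 0.0853 q6 1.41
t48.6 tcp [ 0.4429 -0.1285 -0.0015] F [0.6 0.3 3.9] T [0.21 0.12 0.03] gap 0.0542 q6 1.41
t49.9 tcp [ 0.4419 -0.1284  0.1587] F [ 0.4 -0.3 -2.4] T [-0.   -0.07 -0.  ] gap 0.0547 q6 1.41
```

View pics/p7.png

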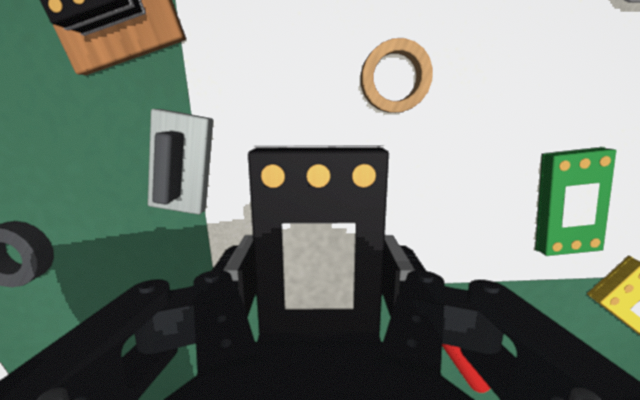

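```bash
python3 - <<'E'
import h; from h import *
h._f[0]=env.get_obs()['force'][2]
place(.0465,zup=.22)
g=cam('wrist'); save(g,'p8.png',(200,60,440,260),3.3); np.save('g10.npy',g,allow_pickle=True)
env.reach([.43,.053,.28],quat(-1.6)); env.sleep(.2)
g=cam('wrist'); save(g,'p9.png'); save(g,'p9c.png',(220,80,420,230),4); np.save('g11.npy',g,allow_pickle=True); st()
E
```

```text
t54.5 tcp [0.6242 0.0544 0.0466] F [-2.9 -0.2  4.7] T [0.12 1.24 0.05] gap 0.0547 q6 1.47
t56.5 tcp [0.6236 0.0544 0.2186] F [0.2 0.4 0.3] T [-0.01 -0.   -0.01] gap 0.0855 q6 1.47
t57.6 tcp [0.4305 0.053  0.2791] F [ 0.4  0.4 -0.5] T [0.   0.03 0.01] gap 0.0851 q6 0.95
```

View pics/p8.png

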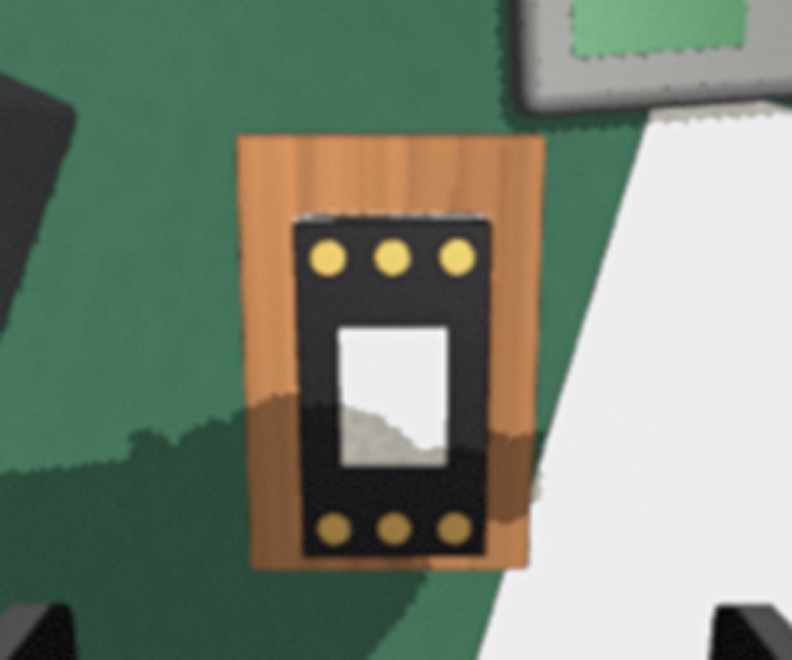

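View pics/p9.png

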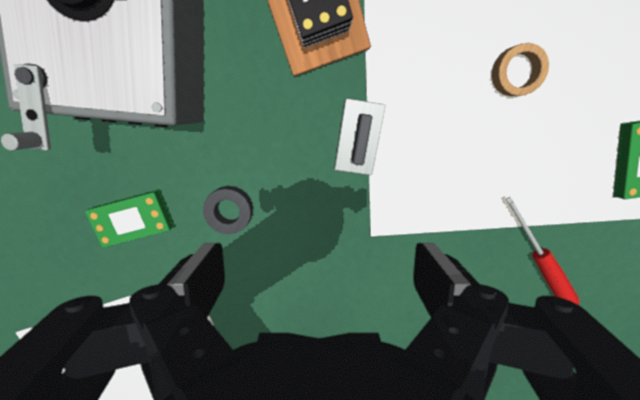

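View pics/p9c.png

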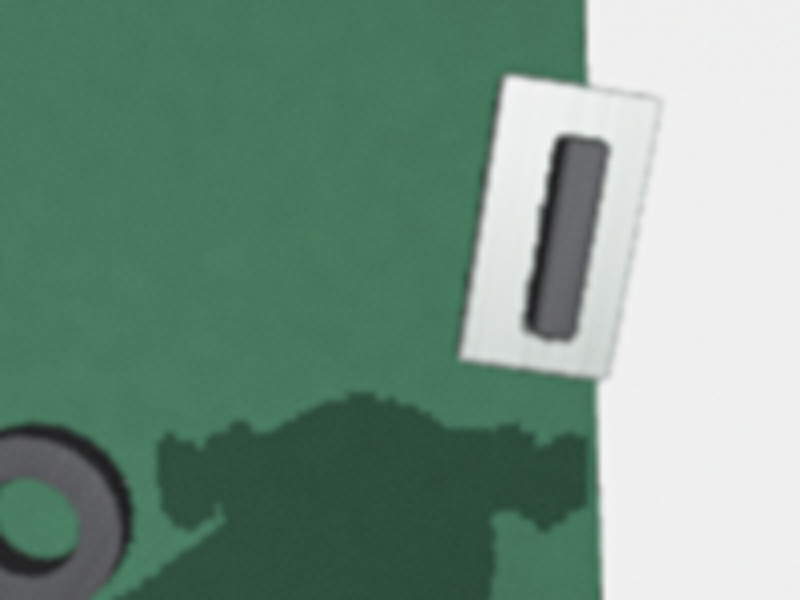

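```bash
python3 - <<'E'
from h import *
g=np.load('g11.npy',allow_pickle=True).item()
b=lambda u,v,z: px(g,220+u/4,80+v/4,z)
print('base',rect([b(*p,.018) for p in [(505,75),(660,98),(607,377),(460,358)]]))
print('rib',rect([b(*p,.048) for p in [(562,136),(607,146),(577,340),(527,332)]]))
g=np.load('g10.npy',allow_pickle=True).item()
b=lambda u,v,z: px(g,200+u/3.3,60+v/3.3,z)
print('top',rect([b(*p,.066) for p in [(328,258),(457,257),(454,529),(334,529)]]))
print('board',rect([b(*p,.012) for p in [(237,135),(545,135),(527,569),(252,569)]]))
E
```

```text
base (array([0.46134415, 0.00074512]), np.float64(-0.17232114223711248), np.float64(0.08833039039947635), np.float64(-0.16553225821093487), np.float64(0.04827515830064275))
rib (array([0.46115019, 0.00145711]), np.float64(-0.16211518438015454), np.float64(0.05691099853586163), np.float64(-0.2133743609129204), np.float64(0.01425002096922974))
top (array([0.62468654, 0.05455278]), np.float64(0.3062999925716328), np.float64(0.08043051563673054), np.float64(0.30423212083325923), np.float64(0.03605822565635895))
board (array([0.62436538, 0.05544796]), np.float64(0.29669584816369154), np.float64(0.14915101287916938), np.float64(0.30039338923992176), np.float64(0.09878797833128541))
```

```bash
python3 - <<'E'
import h; from h import *
g=cam('top'); save(g,'t5.png',(260,200,340,260),6)
p=[.4612,.0010]
env.reach(p+[.12],quat(-.168-np.pi/2)); env.sleep(.2); st()
g=cam('wrist'); save(g,'p10.png')
E
```

```text
t58.6 tcp [0.4621 0.0018 0.1221] F [-1.3 -0.3 -0.3] T [-0.    0.    0.05] gap 0.0856 q6 0.96
```

View pics/p10.png

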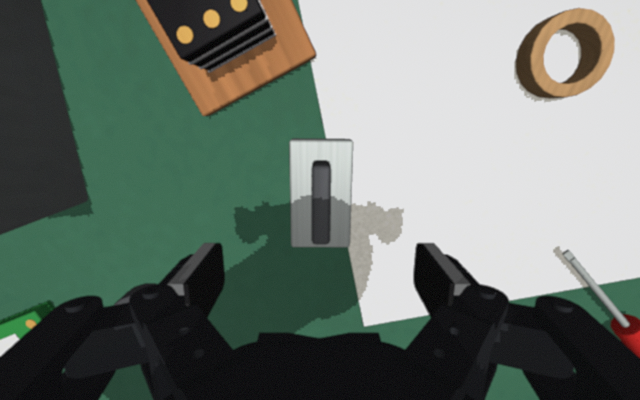

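Weight still there, centred and aligned with the jaws (rib at 321, 202).

```bash
python3 - <<'E'
import h; from h import *
p=[.4612,.0010]
env.movel(p+[.04],velocity=.15); env.movel(p+[.0215],velocity=.05); st()
hand.grasp(90); st()
env.movel(p+[.16],velocity=.12); env.sleep(.3); st()
g=cam('wrist'); save(g,'p11.png')
E
```

```text
t59.8 tcp [0.4611 0.0009 0.0213] F [0.3 0.8 0.9] T [-0.02 -0.02 -0.02] gap 0.0854 q6 0.96
t60.5 tcp [0.4613 0.0009 0.0218] F [-0.9 -0.7  2.2] T [-0.26  0.32 -0.  ] gap 0.0125 q6 0.96
t62.1 tcp [0.4611 0.001  0.1597] F [ 0.3 -0.5 -5.4] T [-0.06  0.   -0.02] gap 0.0127 q6 0.96
```

View pics/p11.png

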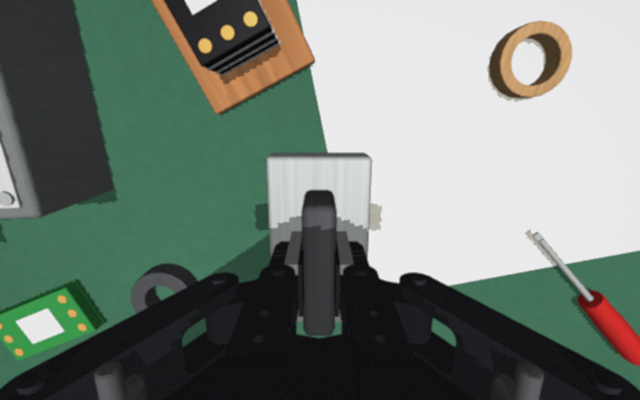

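```bash
python3 - <<'E'
import h; from h import *
o=env.get_obs(); g=cam('wrist'); print(held(g,o,(268,157),(371,156),h=-.0035,half=.045))
E
```

```text
fwd 0.0001 lat -0.0001 yaw 0.009 w 0.0479
```

```bash
python3 - <<'E'
import h; from h import *
h._f[0]=env.get_obs()['force'][2]
a=BY-np.pi/2
env.movel(list(B0)+[.18],quat(a),velocity=.15); env.sleep(.2); st()
o=env.get_obs(); g=cam('wrist'); save(g,'p12.png')
E
```

```text
t63.7 tcp [0.6237 0.0543 0.1804] F [-0.5 -0.2 -5.5] T [ 0.01 -0.   -0.  ] gap 0.0124 q6 1.47
```

View pics/p12.png

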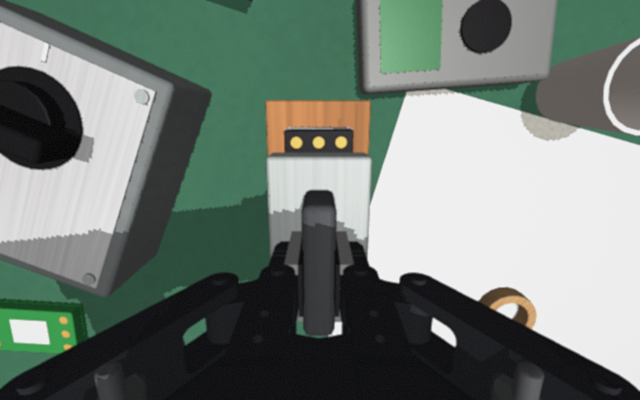

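```bash
python3 - <<'E'
import h; from h import *
h._f[0]=env.get_obs()['force'][2]
place(.0875,zup=.25); env.sleep(.3)
g=cam('wrist'); save(g,'p13.png',(200,60,440,260),3.3); np.save('g12.npy',g,allow_pickle=True)
save(g,'p13f.png')
env.reach([.50,.0,.36],quat(-1.6)); env.sleep(.2)
g=cam('wrist'); save(g,'p14.png')
g=cam('side'); save(g,'p14s.png',(220,120,420,270),4); 
g=cam('top'); save(g,'p14t.png'); st()
E
```

```text
t67.3 tcp [0.6243 0.0544 0.0879] F [-3.9 -1.   3.6] T [ 0.23  1.38 -0.02] gap 0.0126 q6 1.47
t69.5 tcp [0.6236 0.0544 0.2487] F [ 0.3 -0.1 -0.6] T [-0.03 -0.   -0.03] gap 0.0854 q6 1.47
t70.9 tcp [5.003e-01 2.000e-04 3.590e-01] F [ 0.5 -0.2  0.3] T [-0.06 -0.05 -0.03] gap 0.0857 q6 1.14
```

View pics/p13.png

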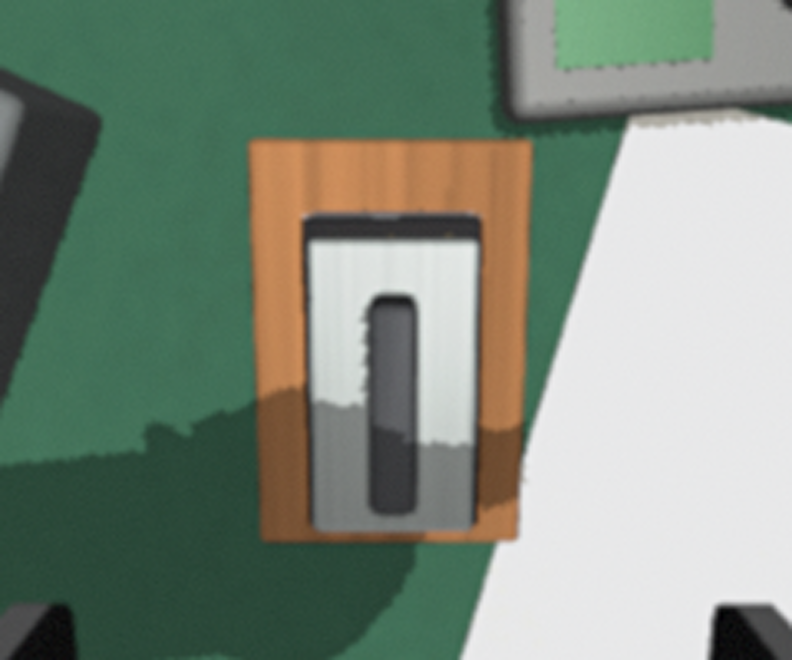

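View pics/p14s.png

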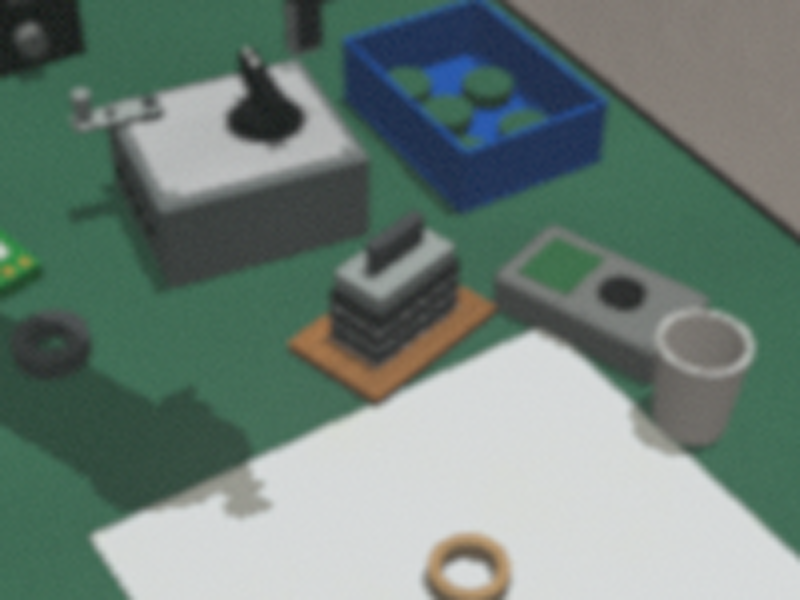

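View pics/p14.png

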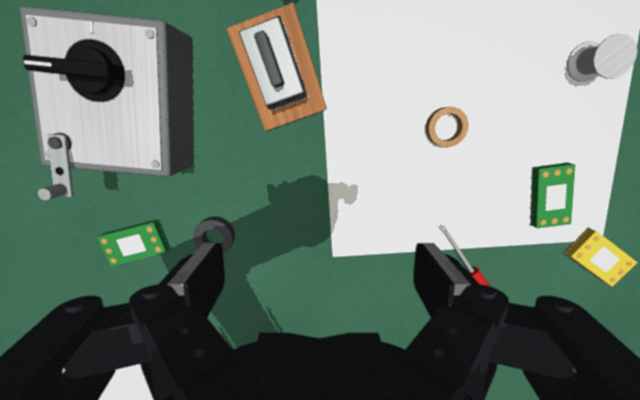

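View pics/p14t.png

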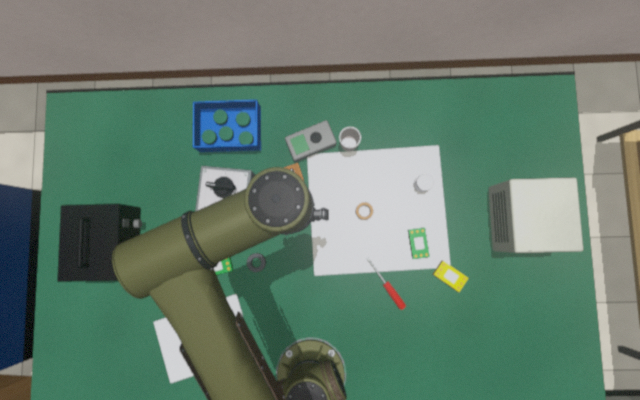

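```bash
python3 - <<'E'
from h import *
g=np.load('g12.npy',allow_pickle=True).item()
b=lambda u,v,z: px(g,200+u/3.3,60+v/3.3,z)
print(rect([b(*p,.084) for p in [(309,240),(479,240),(474,530),(314,530)]]))
print(rect([b(*p,.012) for p in [(249,141),(533,141),(517,541),(262,541)]]))
env.sign_off()
E
```

```text
(array([0.62483556, 0.05418821]), np.float64(0.3010854023194832), np.float64(0.08927345444951545), np.float64(0.300375618604358), np.float64(0.0497842854235828))
(array([0.62409453, 0.05521938]), np.float64(0.29643251663973014), np.float64(0.14868193411707745), np.float64(0.3003798462890648), np.float64(0.09912039330792091))
the job is handed in; nothing more can be done
```

I completed the job in the required order and handed it in at about 71 s. No verdict is reported.

- **Isolator and hasp:** I turned the isolator to its off stop, then swung the hasp out to its stop. In the last pictures the handle points to the console's left and the tongue sticks out over the front.
- **Modules:** Three black modules were present. All three are stacked flat on the board, and I left the green and yellow look-alikes alone. I measured the first and third modules within about 1 mm of the board's centre and 0.01 rad of its long side. I only looked at the second module's placing and did not measure it.
- **Weight:** It had been knocked about 5 cm aside during the run, so I located it again before picking it up. It now stands upright on the pile, about 1.3 mm from the board's centre and lined up to within 0.005 rad.
- **Other things on the bench:** They look unmoved in the last pictures. I saw no grip slip, and none of the checks failed or disagreed.

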